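Put the cinnamon away in the pop-lid caddy

TASK

Press the red thumb button of the green caddy so that its sprung lid pops open, stand the grey-topped cinnamon shaker upright inside, then swing the lid over and push it down until it snaps shut and stays shut. Work gently, with no more force than a thumb would use on the button and the lid, and leave the other jars and the mug where they are.

Things in the scene. Friction and masses are not known exactly. Their poses are not given: they have to be found in the camera images.
- caddy: Green tin caddy, wooden lid; fixed. 110 (x) x 126 (y) x 104 mm high without lid, walls 4 mm, inner floor 4 mm above the underside. Origin: centre of underside, z up. Latch and red button on its -x side, lid hinged along the +x top edge. The steel latch hook stands before the -x wall (x -58 to -70 mm, 24 mm wide, top 128 mm above the worktop).
- caddy_lid (a joint): Lid angle, rad: 0 shut on the rim, 1.75 fully open. A spring drives it open (1 to 2 N at the front edge); it stays shut only with its front lip caught under the hook (then reads 0 to 0.015; lip meets the hook's top at about 0.12). To catch it must be pushed down to about 0: 8 to 14 N at lid_press, a climb, a snap, then a hard stop. Over 24 N damages it.
- caddy_latch (a joint): Rocker latch angle in rad: 0 at rest (hook over the lid's lip), 0.19 with the button fully down (hard stop). It springs back to 0. The lid is let go at about 0.14. Pivot: along the caddy's y, 50 mm behind the button.
- button (a point): Point on the latch, on the axis of the red button cap (20 mm across, 7 mm thick), polished, pressed straight down. The cap is screwed in by hand: its top stands 0 to 8 mm ABOVE this point, differently each time: find it by touch. From touch it goes down about 7 mm to let the lid go, 9 mm to its hard stop; 3 N at first, 5 to 7 N at release, 6 to 8 N at the stop. Over 20 N breaks it.
- lid_press (a point): Point on the lid's outer (upper when shut) face, on its middle line, 95 mm from the hinge axis: a good place to push. Axes are the lid's: x from front to hinge, z out of the outer face. The lid is 7 mm thick; outer face 6 mm off the hinge axis; it reaches 110 mm from the axis (its lip 118 mm).
- lid_hinge (a point): Middle of the lid's hinge axis (along the caddy's y), at the caddy's +x edge, 106 mm above the worktop.
- cinnamon_shaker: Small clear shaker of cinnamon with a domed grey-white top, 44 mm diameter up to 74 mm, a 34 mm dome above, 90 mm high in all, 0.07 to 0.14 kg, loose, standing on the worktop. Origin: centre of its underside, z up.
- cinnamon_jar: Bystander: spice jar with a yellow-brown cap, 45 mm wide, 100 mm high. Origin: centre of its underside, z up.
- jam_jar: Bystander: small jam jar with a golden lid, 54 mm wide, 78 mm high. Origin: centre of its underside, z up.
- red_mug: Bystander: red mug, 85 mm wide, 122 mm with its handle, 94 mm high. Origin: centre of its underside, z up.
Not all that is in view belongs to the job. Leave any black look-alike of the cinnamon_shaker alone. Of the things that look like the caddy, take the one that is farthest to the robot's left at the start.

How it is judged:
On the way, in this order (a step that is already met when the one before it is completed fails the run):
1. the latch has let go and the lid has sprung open (above 1.3 rad) (value of joint caddy_lid above 1.3 rad), for 0.2 s.
2. the shaker stands upright on the caddy's floor, let go, with the lid open (x of cinnamon_shaker in the frame of caddy between -0.05 and 0.05 m and y of cinnamon_shaker in the frame of caddy between -0.058 and 0.058 m and z of cinnamon_shaker in the frame of caddy between 0 and 0.012 m and angle between cinnamon_shaker's own z axis and vertical below 0.2 rad and contact force between the fingers and cinnamon_shaker below 0.1 N and value of joint caddy_lid above 0.8 rad), for 0.2 s.
At the end, for the whole second after the job is handed in: The lid is shut and caught by itself (within 0.03 rad of shut, latch sprung back to within 0.04 rad of rest), the shaker stands on the caddy's floor inside the walls, within 0.2 rad of upright and at rest (x of cinnamon_shaker in the frame of caddy between -0.05 and 0.05 m and y of cinnamon_shaker in the frame of caddy between -0.058 and 0.058 m and z of cinnamon_shaker in the frame of caddy between 0 and 0.012 m and angle between cinnamon_shaker's own z axis and vertical below 0.2 rad and value of joint caddy_lid below 0.03 rad and value of joint caddy_latch below 0.04 rad and linear speed of cinnamon_shaker below 0.02 m/s); the robot touches nothing.
It fails at once if the button or latch is pushed with more than 20 N (contact force between any of the fingers, the arm and caddy_latch above 20 N).
It fails at once if the lid is pushed with more than 24 N (contact force between any of the fingers, the arm and caddy_lid above 24 N).
It fails at once if the cinnamon jar is knocked over or pushed more than 30 mm (distance of cinnamon_jar from where it was at the start of the episode above 0.03 m or angle between cinnamon_jar's own z axis and vertical above 0.5 rad).
It fails at once if the jam jar is knocked over or pushed more than 30 mm (distance of jam_jar from where it was at the start of the episode above 0.03 m or angle between jam_jar's own z axis and vertical above 0.5 rad).
It fails at once if the red mug is knocked over or pushed more than 30 mm (distance of red_mug from where it was at the start of the episode above 0.03 m or angle between red_mug's own z axis and vertical above 0.5 rad).
It also fails if it takes over 67 s, if anything falls off the work surface, if the arm or the gripper's body presses on something with over 40 N, if the wrist force passes 120 N, or if a joint passes its speed limit or range.

ROBOT

A 6-joint arm with a two-finger parallel gripper is mounted at the origin on the work surface; the furniture and walls round the work are solid. World frame = base frame: x ahead of the robot, y to its left, z up, the work surface at z = 0. Lengths are in m, angles in rad, forces in N, time in s.
With the tool pointing down it reaches from about 0.2 to 0.875 m from the base axis. Payload 3.4 kg.
Tool frame: the origin (TCP) lies where the fingers leave the gripper's body, on its centre line; the fingertips stand 97 mm ahead of it and the grasp point (between the pads) lies 78 mm ahead of it; z points along the fingers, y is the line along which they close (so a half turn about z gives the same grasp; the last joint's range is limited). The gripper opens to 94 mm and grips with 3 to 60 N. Pads are 16 mm wide; open, the fingers measure 119 mm over their backs; the gripper's body (75 mm by 177 mm) begins 78 mm behind the grasp point.
Start: joints at [1.058, 0.276, 1.505, -0, 1.361, -0.121], TCP at [0.22, 0.531, 0.303] pointing down, gripper open.
Joint ranges: [-2.89, 2.89], [-0.75, 2.08], [0.22, 2.7], [-1.18, 4.32], [0.11, 2.71], [-2.7, 2.7]. Speed limits (rad/s): [2.57, 2.57, 3.14, 3.14, 3.14, 3.14].

INTERFACE

Orientations are given as a 3x3 rotation matrix whose columns are the frame's x, y, z axes.
In Python, from cell import bot, camera, get_calibration gives the robot as it stands. The module is installed in compiled form; this text tells all that it offers.
- The arm moves only by the tool drive_tool, never from a script. Its arguments are lists of equal length, an entry for each row: "hand": the closure, from -1 (fully open) to 1 (shut); "xyz": the shift along the tool's x, y, z in mm, a list of three; "turn": the turn, a rotation vector about the tool's x, y, z in rad, a list of three. In form: {"hand": [hand, ...], "xyz": [[tx, ty, tz], ...], "turn": [[rx, ry, rz], ...]}. A call has 1 to 5 rows; each row is the pose to reach, as a shift and turn from the pose commanded when the call began, along the tool's axes at that moment; what a row does not reach only later rows make up. A row lasts 1/10 s, in which the tool goes at most 50 mm and 8.59 degrees, less where a joint would pass 70% of its speed; a pose out of reach is approached as far as the arm can. A call with a gripper value outside its range is refused whole. The fingers move at their own pace and stop on an object; the grip force is fixed at half the most. Time passes only in rows, so rows that repeat a pose let the fingers close. It gives the time, the measured TCP pose, the force, the opening and the grip force at its end, in the units of the state.
- bot.state(): the state, without advancing time (a new reading comes with each control period).
- camera(name): name is "scene" or "top" or "wrist"; returns (picture, depth): 400x640x3 uint8, blue, green, red; 400x640 float32, m along the optical axis (not along the pixel's ray), 0 where there is no reading.
- get_calibration(name): a dict with "fx", "fy", "cx", "cy" (pixels), "k1" (the pictures are not rectified: a ray, as slopes to the right and down, at radius r is drawn at 1 + k1 r^2 times it, then the intrinsics apply), "position" and "attitude" of the camera in the world. Camera axes: x right, y down, z forward; pixel columns grow to the right and rows downward; lengths in m; the calibration is good to about 2 mm. A picture is of the moment at which its call begins: read the wrist's pose just before it. get_calibration takes no time and is no camera call; for the wrist camera it gives the pose at the moment of the call.
- bot.hand_in(): hands the job in; it is judged then, once.
The state is a dict: "t": time; "joints": joint angles; "qvel": joint speeds; "joint_efforts": joint torques, N m; "eef_pos": TCP position; "eef_rot": TCP orientation; "contact_force": force on the tool from outside, world axes, zero at the start; "ft_torque": the same for the moment, N m; "finger_gap": opening from 0.0 (shut) to 1.0 (fully open); "finger_force": force on a finger pad.
Only numpy, scipy, OpenCV 4.12 (cv2) and the standard library are available. Lean on these libraries where they do the work, as an engineer would, in place of code of your own. Each camera call takes 0.05 s, during which the arm holds its last target. There are 200 camera calls.

## Working session

There is one attempt and no reset: what is moved stays moved. The work goes in short steps, Python scripts to look and compute and a tool call to move; the robot and the scene stay as the last step left them, time stands still between calls to the robot, and variables do not carry over. Pictures are saved under pics/ and viewed, at most 10 in all, crops included, and the job is handed in when it is done.

Besides the shell and the picture viewer there is one more tool, called as a command line: name --argument value ..., lists and objects as JSON in quotes. drive_tool: Moves the arm, as the interface text tells. Its arguments: {"type":"object","properties":{"hand":{"type":"array"},"xyz":{"type":"array"},"turn":{"type":"array"}},"required":["hand","xyz","turn"]}

```bash
mkdir -p pics; cat > h.py <<'E'
import numpy as np, cv2
from cell import bot, camera, get_calibration
def ray(c,u,v):
    p=np.array([[[ (u-c["cx"])/c["fx"], (v-c["cy"])/c["fy"] ]]],float)[0,0]
    q=p.copy()
    for _ in range(20): q=p/(1+c["k1"]*(q@q))
    return np.array([q[0],q[1],1.])
def plane(c,u,v,z):
    d=np.array(c["attitude"]).reshape(3,3)@ray(c,u,v); o=np.array(c["position"])
    return o+d*(z-o[2])/d[2]
def dep(c,D,u,v):
    return np.array(c["position"])+np.array(c["attitude"]).reshape(3,3)@(ray(c,u,v)*D[int(v),int(u)])
def cloud(c,D):
    v,u=np.mgrid[:D.shape[0],:D.shape[1]]
    x=(u-c["cx"])/c["fx"];y=(v-c["cy"])/c["fy"];a,b=x.copy(),y.copy()
    for _ in range(10): s=1+c["k1"]*(a*a+b*b);a=x/s;b=y/s
    P=np.stack([a,b,np.ones_like(a)],-1)*D[...,None]
    return P@np.array(c["attitude"]).reshape(3,3).T+np.array(c["position"])
E
python3 - <<'E'
from h import *
s=bot.state();print(s)
for n in("scene","top"):
    c=get_calibration(n);I,D=camera(n);print(n,c)
    cv2.imwrite(f"pics/{n}0.png",I);np.savez(f"{n}0.npz",I=I,D=D)
E
```

```text
{'t': 0.0, 'joints': array([ 1.05801614e+00,  2.76594933e-01,  1.50613622e+00, -2.25499166e-05,
        1.36071720e+00, -1.20949572e-01]), 'qvel': array([-0.00122433, -0.00063241, -0.00081098, -0.00083014, -0.00170848,
       -0.0003104 ]), 'joint_efforts': array([ 6.10853785e-04, -4.04575467e+01, -2.37231177e+01,  7.01459544e-02,
        3.41884454e-02, -1.19956808e-04]), 'eef_pos': array([0.21936517, 0.53107192, 0.30180341]), 'eef_rot': array([[-9.24213245e-01,  3.81875743e-01, -8.91188452e-04],
       [ 3.81876729e-01,  9.24211834e-01, -1.62784055e-03],
       [ 2.02014095e-04, -1.84479593e-03, -9.99998278e-01]]), 'contact_force': array([ 0.13193086, -0.02903778, -0.11709701]), 'ft_torque': array([ 0.03308086, -0.08640167,  0.0514197 ]), 'finger_force': 0.0, 'finger_gap': 1.0027482370351257}
scene {'fx': 519.9453518362526, 'fy': 519.9453518362526, 'cx': 318.9197007594315, 'cy': 204.53328318316574, 'k1': 0.03832251784901577, 'position': array([-0.43156576, -0.70618422,  1.18202685]), 'attitude': array([[ 0.671533  , -0.49893123,  0.54782393],
       [-0.74062989, -0.47451345,  0.47571457],
       [ 0.02260097, -0.72519281, -0.68817482]])}
top {'fx': 408.30601248490717, 'fy': 408.30601248490717, 'cx': 312.47692337283064, 'cy': 200.34747617441886, 'k1': 0.03602735543151344, 'position': array([0.37617551, 0.01479684, 1.43694979]), 'attitude': array([[-2.84750631e-02, -9.98416683e-01,  4.85108057e-02],
       [-9.99594107e-01,  2.83982814e-02, -2.27139799e-03],
       [ 8.90178133e-04, -4.85557937e-02, -9.98820075e-01]])}
```

View pics/scene0.png

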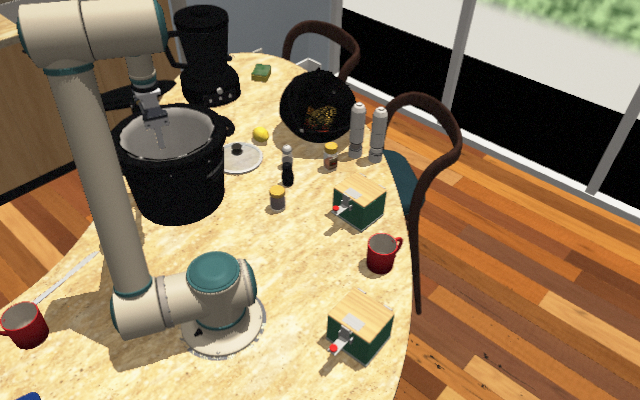

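View pics/top0.png

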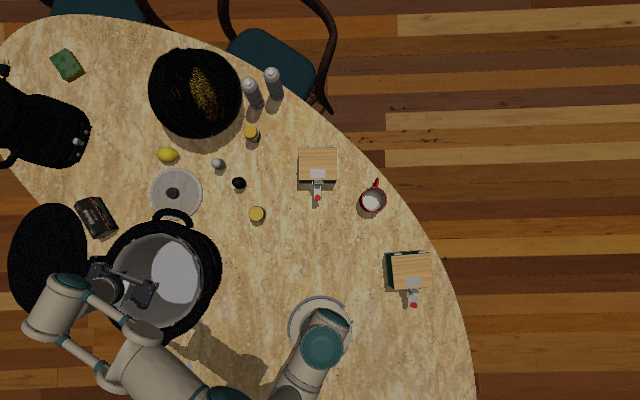

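Candidates, in top-view pixels:
- **Caddies:** (317,165) is farther to the robot's left (+y) and is the one I choose. (408,270) is the decoy.
- **Shaker:** (218,163) has the grey-white top and is my choice. (239,183) is the black look-alike. (252,92) and (273,83) are tall grey mills.

The yellow-capped jars are at (251,132) and (257,214), and the red mug is at (373,200). I'll check the choice in one crop and measure.

```bash
python3 - <<'E'
from h import *
z=np.load("top0.npz");I,D=z["I"],z["D"];c=get_calibration("top");P=cloud(c,D)
hsv=cv2.cvtColor(I,cv2.COLOR_BGR2HSV)
x0,y0,x1,y1=195,120,395,230
# lid: cloud at height ~.11 in the box
r=np.zeros(D.shape,bool);r[135:210,285,]=0;r[135:210,285:350]=1
m=r&(P[...,2]>.1)&(P[...,2]<.13)
pts=P[m];print("lid z",np.percentile(pts[:,2],[5,50,95]),len(pts))
wood=m&(hsv[...,0]>8)&(hsv[...,0]<30)&(hsv[...,1]>50)
rect=cv2.minAreaRect(np.float32(P[wood][:,:2]*1000));print("wood rect",rect,cv2.boxPoints(rect))
red=r&((hsv[...,0]<6)|(hsv[...,0]>174))&(hsv[...,1]>150)&(hsv[...,2]>80)
v,u=np.where(red);print("red px",u.mean(),v.mean(),len(u),"P",np.median(P[red],0), plane(c,u.mean(),v.mean(),.1))
for n,(a,b) in dict(shk=(218,163),blk=(239,183),j1=(251,132),j2=(257,214),mug=(373,200)).items():
    Q=P[b-18:b+19,a-18:a+19].reshape(-1,3);Q=Q[(Q[:,2]>.05)&(Q[:,2]<.2)];t=Q[:,2].max();q=Q[Q[:,2]>.05]
    # nearest cluster to pixel
    p0=P[b,a];q=q[np.hypot(*(q[:,:2]-p0[:2]).T)<.035]
    print(n,p0,"top",q[:,2].max(),"mean",q[:,:2].mean(0))
s=np.load("scene0.npz")["I"]
A=cv2.resize(I[y0:y1,x0:x1],None,fx=4,fy=4)[:440];B=cv2.resize(s[130:240,230:430],None,fx=4,fy=4)[:,:800]
cv2.imwrite("pics/crop.png",cv2.resize(np.vstack([A,B]),(545,600)))
E
```

```text
lid z [0.10569703 0.11095137 0.11584929] 1371
wood rect ((531.8658447265625, -7.432048797607422), (121.53131866455078, 180.68003845214844), 88.56581115722656) [[440.03326  -65.91758 ]
 [620.6567   -70.439766]
 [623.6984    51.053482]
 [443.075     55.57567 ]]
red px 317.12 197.28 25 P [ 0.45115357 -0.00332523  0.1043377 ] [ 0.45074317 -0.00375091  0.1       ]
shk [0.57466354 0.32149875 0.08670787] top 0.09153247714248347 mean [0.57549529 0.32774855]
blk [0.50628058 0.2535841  0.08580552] top 0.09351485404807103 mean [0.50983212 0.26019169]
j1 [0.67203424 0.20773202 0.10211628] top 0.10645359826547995 mean [0.67151206 0.20980797]
j2 [0.40209345 0.19797031 0.07326062] top 0.08468258977526055 mean [0.40478823 0.20021771]
mug [ 0.44088406 -0.20071739  0.00545399] top 0.09843694199244002 mean [ 0.44489027 -0.2225505 ]
```

View pics/crop.png

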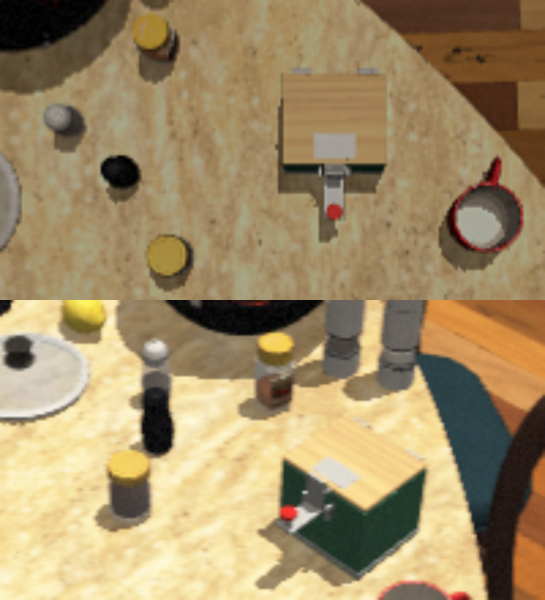

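The crop confirms it: the green caddy with its red button is at about (335,210) in the upper half, and the grey-domed shaker is at (62,118). The black look-alike is separate, at (120,170). I'll go above the button now.

drive_tool --hand '[1,1,1,1,1]' --xyz '[[0,0,-50],[-100,-100,-60],[-150,-150,-60],[-200,-200,-60],[-200,-200,-60]]' --turn '[[0,0,0],[0,0,-0.14],[0,0,-0.28],[0,0,-0.4],[0,0,-0.4]]'

```text
t: 0.6
eef_pos: [0.2917, 0.3562, 0.3621]
eef_rot: [[-1.0, -0.01, -0.012], [-0.011, 0.999, 0.031], [0.011, 0.031, -0.999]]
contact_force: [-0.8, 3.9, 6.1]
finger_gap: 0.574
finger_force: 2.6
```

```bash
python3 - <<'E'
from h import *
s=bot.state();R=s["eef_rot"];print(s["t"],s["eef_pos"],R,s["joints"])
print(R.T@(np.array([.42,-.004,.36])-s["eef_pos"])*1000)
E
```

```text
0.6 [0.29173589 0.35621971 0.36212971] [[-0.99987965 -0.01021634 -0.01167527]
 [-0.01057606  0.99945795  0.03117603]
 [ 0.01135044  0.03129575 -0.99944572]] [ 0.71315153  0.06260835  1.62767097  0.0314917   1.43980574 -0.87197807]
[-124.46314236 -361.4014898   -10.59921275]
```

drive_tool --hand '[1,1,1,1,1]' --xyz '[[-20,-45,0],[-40,-90,0],[-55,-140,0],[-70,-190,0],[-93,-225,0]]' --turn '[[0,0,0],[0,0,0],[0,0,0],[0,0,0],[0,0,0]]'

```text
t: 1.1
eef_pos: [0.3899, 0.1209, 0.3606]
eef_rot: [[-1.0, -0.008, -0.001], [-0.008, 1.0, -0.0], [0.001, -0.0, -1.0]]
contact_force: [0.9, 0.3, -0.8]
finger_gap: 0.191
finger_force: 0.0
```

drive_tool --hand '[1,1,1,1]' --xyz '[[0,-50,0],[0,-50,0],[0,-50,0],[0,-50,0]]' --turn '[[0,0,0],[0,0,0],[0,0,0],[0,0,0]]'

```text
t: 1.5
eef_pos: [0.391, 0.0739, 0.3605]
eef_rot: [[-1.0, -0.009, -0.0], [-0.009, 1.0, 0.001], [0.0, 0.001, -1.0]]
contact_force: [-0.3, -0.3, 0.7]
finger_gap: 0.007
finger_force: 0.0
```

```bash
python3 - <<'E'
from h import *
s=bot.state();R=s["eef_rot"];print(s["t"],s["eef_pos"],R,s["joints"],s["contact_force"])
c=get_calibration("wrist");I,D=camera("wrist");print(c);cv2.imwrite("pics/w1.png",I);np.savez("w1.npz",I=I,D=D,p=c["position"],a=c["attitude"])
P=cloud(c,D);hsv=cv2.cvtColor(I,cv2.COLOR_BGR2HSV)
red=((hsv[...,0]<6)|(hsv[...,0]>174))&(hsv[...,1]>150)&(hsv[...,2]>80)
v,u=np.where(red);print(len(u),u.mean(),v.mean(),np.median(P[red],0),plane(c,u.mean(),v.mean(),.104))
E
```

```text
1.5 [0.3909866  0.07388736 0.36046961] [[-9.99960458e-01 -8.88075440e-03 -4.64028279e-04]
 [-8.88117775e-03  9.99960140e-01  9.18389894e-04]
 [ 4.55853787e-04  9.22474696e-04 -9.99999471e-01]] [ 1.07740134e-02 -2.91233210e-02  1.72540531e+00  9.30600586e-04
  1.44576482e+00 -1.56901966e+00] [-0.25548571 -0.34372703  0.71657079]
{'fx': 328.5942016264383, 'fy': 328.5942016264383, 'cx': 323.2539688673513, 'cy': 200.62914013641173, 'k1': -0.022076336463682816, 'position': array([0.32079533, 0.07301604, 0.44286931]), 'attitude': array([[-8.58725711e-03,  9.70410715e-01,  2.41307487e-01],
       [ 9.99962674e-01,  8.10339952e-03,  2.99746549e-03],
       [ 9.53361657e-04,  2.41324220e-01, -9.70444080e-01]])}
950 133.90105263157895 234.49157894736842 [ 0.45050725 -0.16959487  0.0942774 ] [ 0.44512925 -0.13363382  0.104     ]
```

View pics/w1.png

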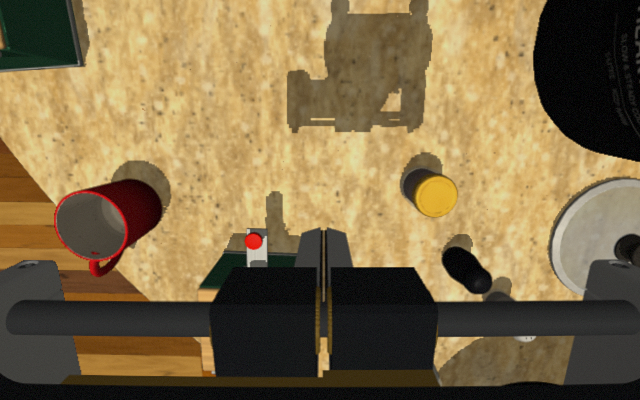

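The wrist view shows the red button at (254,240), the latch plate just below it, and the caddy's front edge at row ~255. The fingers are shut.

```bash
python3 - <<'E'
from h import *
z=np.load("w1.npz");I,D=z["I"],z["D"];c=dict(get_calibration("wrist"),position=z["p"],attitude=z["a"]);P=cloud(c,D)
hsv=cv2.cvtColor(I,cv2.COLOR_BGR2HSV)
m=np.zeros(D.shape,bool);m[225:255,240:268]=1
red=m&((hsv[...,0]<8)|(hsv[...,0]>172))&(hsv[...,1]>130)
v,u=np.where(red);print(len(u),u.mean(),v.mean(),u.min(),u.max(),v.min(),v.max());q=P[red];print(np.percentile(q,[5,50,95],axis=0));
zt=np.median(q[:,2]);print(plane(c,u.mean(),v.mean(),zt))
# latch hook height and caddy lid from top camera
T=np.load("top0.npz");ct=get_calibration("top");Q=cloud(ct,T["D"])
h2=cv2.cvtColor(T["I"],cv2.COLOR_BGR2HSV)
mm=np.zeros(h2.shape[:2],np.uint8);mm[140:183,290:345]=1
lid=((mm>0)&(h2[...,2]>110)&(Q[...,2]>.1)).astype(np.uint8)
cn=max(cv2.findContours(lid,0,2)[0],key=cv2.contourArea);r=cv2.minAreaRect(cn);b=cv2.boxPoints(r)
print(r);print([plane(ct,*p,.112).round(4) for p in b])
E
```

```text
240 253.00833333333333 240.5875 244 261 232 249
[[ 0.44283642 -0.01023285  0.10377545]
 [ 0.45037011 -0.00232581  0.1053992 ]
 [ 0.45850016  0.00536396  0.10683746]]
[ 0.45033538 -0.00230041  0.1053992 ]
((317.5, 163.5), (37.0, 37.0), 90.0)
[array([0.6228, 0.0507, 0.112 ]), array([ 0.6194, -0.0702,  0.112 ]), array([ 0.4981, -0.0665,  0.112 ]), array([0.5015, 0.0539, 0.112 ])]
```

drive_tool --hand '[1,1,1,1,1]' --xyz '[[-30,-38,10],[-58.5,-77,50],[-58.5,-77,95],[-58.5,-77,130],[-58.5,-77,145]]' --turn '[[0,0,0],[0,0,0],[0,0,0],[0,0,0],[0,0,0]]'

```text
t: 2.05
eef_pos: [0.4485, -0.0015, 0.2119]
eef_rot: [[-1.0, -0.011, -0.007], [-0.011, 1.0, 0.002], [0.007, 0.002, -1.0]]
contact_force: [-0.5, -0.7, 0.8]
finger_gap: 0.005
finger_force: 0.0
```

drive_tool --hand '[1,1]' --xyz '[[0,0,5],[0,0,7]]' --turn '[[0,0,0],[0,0,0]]'

```text
t: 2.25
eef_pos: [0.4507, -0.002, 0.2085]
eef_rot: [[-1.0, -0.011, -0.0], [-0.011, 1.0, 0.0], [0.0, 0.0, -1.0]]
contact_force: [-0.8, 0.2, 0.7]
finger_gap: 0.006
finger_force: 0.0
```

drive_tool --hand '[1,1]' --xyz '[[0,0,2],[0,0,3]]' --turn '[[0,0,0],[0,0,0]]'

```text
t: 2.45
eef_pos: [0.4512, -0.003, 0.2067]
eef_rot: [[-1.0, -0.009, 0.003], [-0.009, 1.0, -0.0], [-0.003, -0.0, -1.0]]
contact_force: [0.2, 0.1, -0.5]
finger_gap: 0.001
finger_force: 0.0
```

drive_tool --hand '[1,1,1]' --xyz '[[0,0,1],[0,0,2],[0,0,2]]' --turn '[[0,0,0],[0,0,0],[0,0,0]]'

```text
t: 2.75
eef_pos: [0.4505, -0.0035, 0.2039]
eef_rot: [[-1.0, -0.008, 0.001], [-0.008, 1.0, -0.0], [-0.001, -0.0, -1.0]]
contact_force: [0.6, 0.2, 0.5]
finger_gap: 0.004
finger_force: 0.0
```

drive_tool --hand '[1,1,1]' --xyz '[[0,0,1],[0,0,2],[0,0,2]]' --turn '[[0,0,0],[0,0,0],[0,0,0]]'

```text
t: 3.05
eef_pos: [0.4503, -0.0035, 0.2018]
eef_rot: [[-1.0, -0.008, -0.0], [-0.008, 1.0, -0.0], [0.0, -0.0, -1.0]]
contact_force: [-0.4, -0.0, 2.4]
finger_gap: 0.004
finger_force: 1.6
```

drive_tool --hand '[1,1,1]' --xyz '[[0,0,1],[0,0,2],[0,0,2]]' --turn '[[0,0,0],[0,0,0],[0,0,0]]'

```text
t: 3.35
eef_pos: [0.4495, -0.0034, 0.1995]
eef_rot: [[-1.0, -0.008, -0.002], [-0.008, 1.0, -0.0], [0.002, -0.0, -1.0]]
contact_force: [-3.2, 0.0, 4.3]
finger_gap: 0.007
finger_force: 2.5
```

drive_tool --hand '[1,1,1]' --xyz '[[0,0,1],[0,0,2],[0,0,3]]' --turn '[[0,0,0],[0,0,0],[0,0,0]]'

```text
t: 3.65
eef_pos: [0.4491, -0.0034, 0.1965]
eef_rot: [[-1.0, -0.008, -0.003], [-0.008, 1.0, 0.0], [0.003, 0.0, -1.0]]
contact_force: [-5.3, -0.4, 6.4]
finger_gap: 0.002
finger_force: 3.5
```

drive_tool --hand '[1,1,1]' --xyz '[[0,0,1],[0,0,2],[0,0,2]]' --turn '[[0,0,0],[0,0,0],[0,0,0]]'

```text
t: 3.95
eef_pos: [0.4486, -0.0034, 0.1945]
eef_rot: [[-1.0, -0.009, -0.005], [-0.009, 1.0, 0.0], [0.005, 0.0, -1.0]]
contact_force: [-5.0, -0.6, 8.2]
finger_gap: 0.006
finger_force: 4.3
```

```bash
python3 - <<'E'
from h import *
c=get_calibration("top");I,D=camera("top");P=cloud(c,D);r=P[130:215,280:350].reshape(-1,3)
print(np.percentile(r[:,2],[50,80,90,95,99]));print(bot.state()["contact_force"],bot.state()["t"])
E
```

```text
[0.12190826 0.51895643 0.52409008 0.52627889 0.53056908]
[-5.19702648 -0.2594959   7.31492642] 4.0
```

```bash
cat > lid.py <<'E'
from h import *
c=get_calibration("scene");I,D=camera("scene");P=cloud(c,D)
cv2.imwrite("pics/s_last.png",I)
m=(abs(P[...,1]+.008)<.05)&(P[...,0]>.5)&(P[...,0]<.72)&(P[...,2]>.135)&(P[...,2]<.26)&(D>0)
q=P[m];print(len(q));
if len(q)>10: print(np.percentile(q,[5,50,95],axis=0).round(3), np.linalg.lstsq(np.c_[q[:,2],np.ones(len(q))],q[:,0],rcond=None)[0])
E
python3 lid.py
```

```text
77
[[ 0.539 -0.053  0.161]
 [ 0.546 -0.022  0.185]
 [ 0.562  0.011  0.193]] [-0.65507529  0.6667081 ]
```

```bash
python3 -c "
import cv2;I=cv2.imread('pics/s_last.png');cv2.imwrite('pics/s1c.png',cv2.resize(I[100:270,240:440],None,fx=3,fy=3))"
```

```text
(no output)
```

View pics/s1c.png

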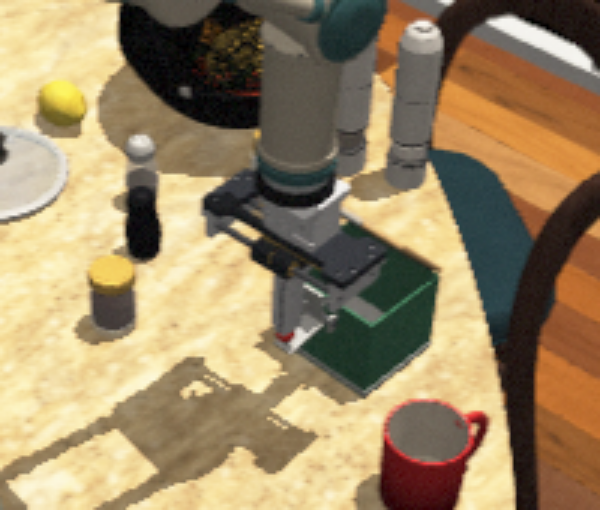

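The lid is open: the green interior shows at (380,270) in the crop, and the tip is still on the button at (285,335). I'll lift off and check the surroundings.

drive_tool --hand '[1,1,1,1,1]' --xyz '[[0,0,-20],[0,0,-65],[5,20,-115],[10,60,-165],[10,100,-165]]' --turn '[[0,0,0],[0,0,0],[0,0,0],[0,0,0],[0,0,0]]'

```text
t: 4.55
eef_pos: [0.4415, 0.0933, 0.363]
eef_rot: [[-1.0, -0.004, 0.009], [-0.004, 1.0, -0.0], [-0.009, -0.0, -1.0]]
contact_force: [1.4, -0.2, -1.3]
finger_gap: 0.005
finger_force: 0.0
```

```bash
python3 lid.py; python3 - <<'E'
from h import *
s=bot.state();print(s["t"],s["eef_pos"],s["eef_rot"])
T=np.load("top0.npz");c=get_calibration("top");Q=cloud(c,T["D"])
for r in (.08,.1,.12,.14,.16,.18):
    m=(abs(np.hypot(Q[...,0]-.575,Q[...,1]-.326)-r)<.01)&(T["D"]>0)
    q=Q[m];k=q[:,2]>.1;print(r,q[:,2].max().round(3),(np.degrees(np.arctan2(q[k,1]-.326,q[k,0]-.575))//20*20).tolist()[:1] if k.any() else"", q[k][:,:].mean(0).round(3) if k.any() else "")
E
```

```text
670
[[ 0.619 -0.054  0.139]
 [ 0.628 -0.009  0.178]
 [ 0.638  0.036  0.213]] [0.20129054 0.59242822]
4.6 [0.44065419 0.1013682  0.36351241] [[-0.99989133 -0.01142451  0.00931764]
 [-0.01133846  0.99989306  0.0092363 ]
 [-0.00942216  0.00912964 -0.99991393]]
0.08 0.145 [0.0] [0.659 0.345 0.123]
0.1 0.186 [0.0] [0.669 0.351 0.144]
0.12 0.207 [0.0] [0.684 0.354 0.163]
0.14 0.222 [0.0] [0.7   0.352 0.176]
0.16 0.236 [0.0] [0.717 0.354 0.185]
0.18 0.24 [0.0] [0.688 0.369 0.201]
```

```bash
python3 - <<'E'
from h import *
T=np.load("top0.npz");c=get_calibration("top");Q=cloud(c,T["D"]);I=T["I"]
S=np.load("scene0.npz");Q2=cloud(get_calibration("scene"),S["D"])
# shaker by scene & top: points of dome z>.07
for q in(Q,Q2):
    m=(np.hypot(q[...,0]-.575,q[...,1]-.324)<.03)&(q[...,2]>.04)&(q[...,2]<.11);print(len(q[m]),q[m][:,:2].mean(0),np.percentile(q[m],[2,98],axis=0).round(4).tolist())
A=np.r_[Q.reshape(-1,3),Q2.reshape(-1,3)];A=A[(A[:,2]>.105)&(np.hypot(A[:,0]-.575,A[:,1]-.324)<.3)&(np.hypot(A[:,0]-.575,A[:,1]-.324)>.03)]
for deg in (-20,-10,0,10,20,30,40):
    a=np.radians(deg);y=np.array([-np.sin(a),np.cos(a)]);x=np.array([np.cos(a),np.sin(a)])
    d=A[:,:2]-[.575,.324];ex=np.maximum(abs(d@x)-.0375,0);ey=np.maximum(abs(d@y)-.0885,0);g=np.hypot(ex,ey);i=g.argmin();print(deg,g[i].round(3),A[i].round(3),np.sort(g)[:30:10].round(3))
E
```

```text
123 [0.57479795 0.32677064] [[0.56, 0.3133, 0.043], [0.5932, 0.3459, 0.0904]]
138 [0.57273198 0.32435913] [[0.5601, 0.312, 0.041], [0.5931, 0.3412, 0.089]]
-20 0.013 [0.653 0.393 0.125] [0.013 0.015 0.016]
-10 0.025 [0.652 0.402 0.13 ] [0.025 0.028 0.029]
0 0.039 [0.651 0.381 0.119] [0.039 0.041 0.041]
10 0.044 [0.655 0.336 0.113] [0.044 0.045 0.047]
20 0.042 [0.655 0.336 0.113] [0.042 0.045 0.046]
30 0.037 [0.658 0.329 0.115] [0.037 0.04  0.041]
40 0.024 [0.679 0.296 0.113] [0.024 0.029 0.03 ]
```

drive_tool --hand '[0,-1,-1,-1,-1]' --xyz '[[-20,40,0],[-45,80,0],[-70,120,0],[-95,160,20],[-115,200,40]]' --turn '[[0,0,0],[0,0,0],[0,0,0],[0,0,0],[0,0,0]]'

```text
t: 5.1
eef_pos: [0.5546, 0.2961, 0.3181]
eef_rot: [[-1.0, -0.008, 0.002], [-0.008, 1.0, 0.001], [-0.002, 0.001, -1.0]]
contact_force: [0.2, -0.6, -0.6]
finger_gap: 0.392
finger_force: 0.0
```

drive_tool --hand '[-1,-1,-1]' --xyz '[[-22,23,20],[-22,23,20],[-22,23,20]]' --turn '[[0,0,0],[0,0,0],[0,0,0]]'

```text
t: 5.4
eef_pos: [0.5747, 0.3176, 0.2969]
eef_rot: [[-1.0, -0.009, -0.003], [-0.009, 1.0, -0.001], [0.003, -0.001, -1.0]]
contact_force: [-0.2, -0.9, -0.2]
finger_gap: 0.648
finger_force: 0.0
```

```bash
python3 - <<'E'
from h import *
s=bot.state();print(s["t"],s["eef_pos"],s["eef_rot"],s["finger_gap"])
c=get_calibration("wrist");I,D=camera("wrist");cv2.imwrite("pics/w2.png",I);P=cloud(c,D)
m=(np.hypot(P[...,0]-.575,P[...,1]-.326)<.03)&(P[...,2]>.04)&(P[...,2]<.11)
t=m&(P[...,2]>.078);print(m.sum(),t.sum());
if t.sum(): print(P[t].mean(0),np.percentile(P[t],[2,98],axis=0))
E
```

```text
5.4 [0.57471467 0.3175883  0.29692196] [[-0.99995419 -0.00907973 -0.00302761]
 [-0.00907523  0.9999577  -0.00149719]
 [ 0.00304108 -0.00146964 -0.9999943 ]] 0.6480922007941603
1329 968
[0.57747758 0.33321122 0.08542573] [[0.56399171 0.31871744 0.07863108]
 [0.59289343 0.34868639 0.0899739 ]]
```

View pics/w2.png

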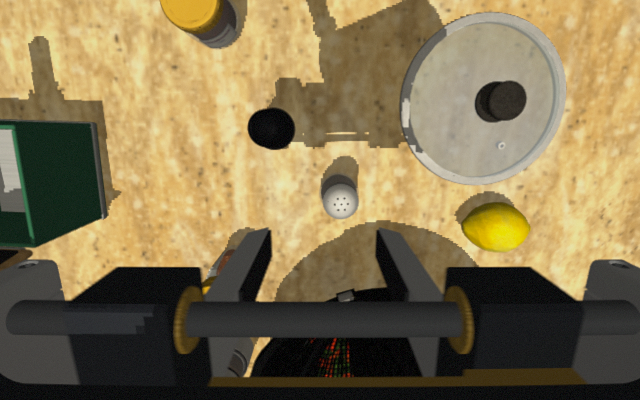

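The shaker dome is at (341,203), between the fingers but about 15 mm toward +y. I'll shift sideways and descend.

drive_tool --hand '[-1,-1,-1,-1,-1]' --xyz '[[-3,15.5,20],[-3,15.5,60],[-3,15.5,105],[-3,15.5,145],[-3,15.5,164]]' --turn '[[0,0,0],[0,0,0],[0,0,0],[0,0,0],[0,0,0]]'

```text
t: 5.95
eef_pos: [0.5759, 0.331, 0.1329]
eef_rot: [[-1.0, -0.007, -0.003], [-0.007, 1.0, -0.002], [0.003, -0.002, -1.0]]
contact_force: [0.1, -0.2, 0.2]
finger_gap: 0.999
finger_force: 0.0
```

drive_tool --hand '[-1,0.3,0.7,0.7,0.7]' --xyz '[[0,0,0],[0,0,0],[0,0,0],[0,0,0],[0,0,0]]' --turn '[[0,0,0],[0,0,0],[0,0,0],[0,0,0],[0,0,0]]'

```text
t: 6.45
eef_pos: [0.5782, 0.3332, 0.1365]
eef_rot: [[-1.0, -0.008, 0.003], [-0.008, 1.0, 0.001], [-0.003, 0.001, -1.0]]
contact_force: [0.3, -0.3, 0.1]
finger_gap: 0.698
finger_force: 0.0
```

drive_tool --hand '[1,1,1,1,1]' --xyz '[[0,0,0],[0,0,0],[0,0,0],[0,0,0],[0,0,0]]' --turn '[[0,0,0],[0,0,0],[0,0,0],[0,0,0],[0,0,0]]'

```text
t: 6.95
eef_pos: [0.5777, 0.3333, 0.1349]
eef_rot: [[-1.0, -0.008, 0.0], [-0.008, 1.0, 0.0], [-0.0, 0.0, -1.0]]
contact_force: [0.7, 0.4, -0.1]
finger_gap: 0.405
finger_force: 29.7
```

Gripped at 30 N. I'll lift and carry it over the caddy.

drive_tool --hand '[1,1,1,1,1]' --xyz '[[0,0,-25],[0,0,-65],[0,0,-110],[0,0,-150],[5,-30,-170]]' --turn '[[0,0,0],[0,0,0],[0,0,0],[0,0,0],[0,0,0]]'

```text
t: 7.45
eef_pos: [0.5742, 0.3057, 0.3085]
eef_rot: [[-1.0, -0.011, 0.006], [-0.011, 1.0, 0.004], [-0.006, 0.004, -1.0]]
contact_force: [-0.4, -0.9, -1.5]
finger_gap: 0.408
finger_force: 29.6
```

drive_tool --hand '[1,1,1,1,1]' --xyz '[[4,-40,0],[8,-80,0],[12,-120,0],[15,-160,0],[15,-190,0]]' --turn '[[0,0,0],[0,0,0],[0,0,0],[0,0,0],[0,0,0]]'

```text
t: 7.95
eef_pos: [0.5585, 0.1106, 0.3046]
eef_rot: [[-1.0, -0.007, -0.001], [-0.007, 1.0, -0.001], [0.001, -0.001, -1.0]]
contact_force: [0.7, -0.1, -0.7]
finger_gap: 0.405
finger_force: 29.6
```

```bash
python3 - <<'E'
from h import *
s=bot.state();print(s["t"],s["eef_pos"],s["eef_rot"],s["finger_gap"],s["finger_force"])
for n in("scene","top","wrist"):
    c=get_calibration(n);I,D=camera(n);P=cloud(c,D);cv2.imwrite(f"pics/{n}3.png",I)
    m=(D>0)&(abs(P[...,2]-.103)<.006)&(P[...,0]>.47)&(P[...,0]<.66)&(abs(P[...,1])<.09)
    h=cv2.cvtColor(I,cv2.COLOR_BGR2HSV);m&=(h[...,0]>50)&(h[...,0]<95)&(h[...,1]>50)
    q=P[m]
    if len(q)>5: r=cv2.minAreaRect(np.float32(q[:,:2]*1000));print(n,len(q),r,np.percentile(q,[2,98],axis=0).round(3).tolist())
E
```

```text
7.95 [0.55845878 0.11060569 0.30459838] [[-9.99971101e-01 -7.48964111e-03 -1.30510431e-03]
 [-7.48836851e-03  9.99971484e-01 -9.77266097e-04]
 [ 1.31238647e-03 -9.67464753e-04 -9.99998671e-01]] 0.4047442195702786 29.611372126964852
scene 186 ((560.19921875, -9.053054809570312), (127.21308135986328, 115.40260314941406), 88.70730590820312) [[0.504, -0.072, 0.098], [0.618, 0.053, 0.106]]
top 118 ((561.406494140625, -8.202590942382812), (121.87928009033203, 109.56844329833984), 88.33639526367188) [[0.506, -0.07, 0.098], [0.615, 0.054, 0.108]]
wrist 2591 ((562.1394653320312, -5.366996765136719), (125.17900848388672, 110.32218933105469), 88.05168914794922) [[0.507, -0.068, 0.097], [0.616, 0.058, 0.105]]
```

View pics/wrist3.png

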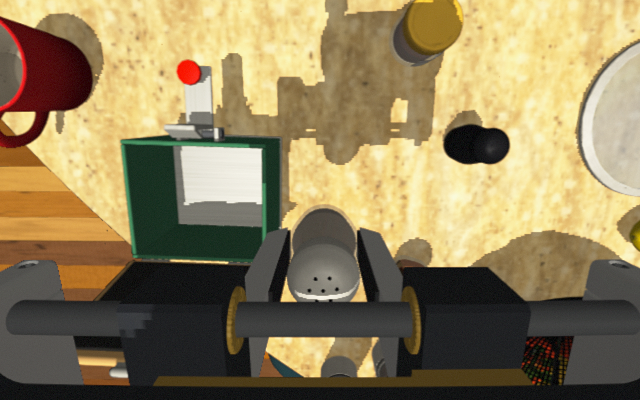

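The shaker hangs upright in the grip at (323,280). The open caddy is at left, rim (125..280, 140..260), with its centre measured at (0.561,-0.007). I'll move over it and lower.

drive_tool --hand '[1,1,1,1,1]' --xyz '[[2,-45,0],[2,-85,0],[2,-116.5,0],[2,-116.5,30],[2,-116.5,60]]' --turn '[[0,0,0.01],[0,0,0.02],[0,0,0.037],[0,0,0.037],[0,0,0.037]]'

```text
t: 8.6
eef_pos: [0.5593, -0.0036, 0.2449]
eef_rot: [[-1.0, 0.03, 0.003], [0.03, 1.0, 0.0], [-0.003, 0.001, -1.0]]
contact_force: [0.3, 0.0, -2.5]
finger_gap: 0.405
finger_force: 29.6
```

drive_tool --hand '[1,1,1,1,1]' --xyz '[[0,0,25],[0,0,50],[0,0,75],[0,0,92],[0,0,98]]' --turn '[[0,0,0],[0,0,0],[0,0,0],[0,0,0],[0,0,0]]'

```text
t: 9.1
eef_pos: [0.5575, -0.0023, 0.1447]
eef_rot: [[-1.0, 0.028, -0.004], [0.028, 1.0, 0.001], [0.004, 0.001, -1.0]]
contact_force: [-0.1, -0.2, -1.5]
finger_gap: 0.41
finger_force: 29.6
```

drive_tool --hand '[1,1,1]' --xyz '[[0,0,2],[0,0,3],[0,0,3]]' --turn '[[0,0,0],[0,0,0],[0,0,0]]'

```text
t: 9.4
eef_pos: [0.5591, -0.0034, 0.1447]
eef_rot: [[-1.0, 0.028, 0.002], [0.028, 1.0, -0.0], [-0.002, -0.0, -1.0]]
contact_force: [-0.2, 0.2, -1.7]
finger_gap: 0.405
finger_force: 29.6
```

drive_tool --hand '[1,1,1]' --xyz '[[0,0,2],[0,0,3],[0,0,3]]' --turn '[[0,0,0],[0,0,0],[0,0,0]]'

```text
t: 9.7
eef_pos: [0.5584, -0.0037, 0.1411]
eef_rot: [[-1.0, 0.029, 0.0], [0.029, 1.0, 0.0], [-0.0, 0.0, -1.0]]
contact_force: [0.2, -0.5, -1.0]
finger_gap: 0.405
finger_force: 29.6
```

drive_tool --hand '[1,1,1]' --xyz '[[0,0,1],[0,0,2],[0,0,2]]' --turn '[[0,0,0],[0,0,0],[0,0,0]]'

```text
t: 10.0
eef_pos: [0.5585, -0.0037, 0.1389]
eef_rot: [[-1.0, 0.029, 0.0], [0.029, 1.0, 0.0], [-0.0, 0.0, -1.0]]
contact_force: [-0.8, -1.1, -0.6]
finger_gap: 0.404
finger_force: 29.6
```

drive_tool --hand '[1,1,1]' --xyz '[[0,0,1],[0,0,2],[0,0,2]]' --turn '[[0,0,0],[0,0,0],[0,0,0]]'

```text
t: 10.3
eef_pos: [0.5586, -0.0037, 0.1387]
eef_rot: [[-1.0, 0.029, 0.001], [0.029, 1.0, -0.0], [-0.001, -0.0, -1.0]]
contact_force: [-2.6, 0.8, 10.4]
finger_gap: 0.406
finger_force: 30.5
```

drive_tool --hand '[1,-0.3,-0.3,-0.3,-0.3]' --xyz '[[0,0,-1.5],[0,0,-1.5],[0,0,-1.5],[0,0,-1.5],[0,0,-1.5]]' --turn '[[0,0,0],[0,0,0],[0,0,0],[0,0,0],[0,0,0]]'

```text
t: 10.8
eef_pos: [0.5584, -0.0036, 0.1382]
eef_rot: [[-1.0, 0.029, -0.0], [0.029, 1.0, 0.0], [0.0, 0.0, -1.0]]
contact_force: [0.2, -0.3, -0.0]
finger_gap: 0.648
finger_force: 0.0
```

drive_tool --hand '[-0.3,-0.3,-0.3,-0.3,-0.3]' --xyz '[[0,0,0],[0,0,-15],[0,0,-40],[0,0,-75],[0,0,-115]]' --turn '[[0,0,0],[0,0,0],[0,0,0],[0,0,0],[0,0,0]]'

```text
t: 11.3
eef_pos: [0.5577, -0.0036, 0.2535]
eef_rot: [[-1.0, 0.029, -0.003], [0.029, 1.0, 0.0], [0.003, 0.0, -1.0]]
contact_force: [0.0, 0.1, 0.4]
finger_gap: 0.649
finger_force: 0.0
```

drive_tool --hand '[-0.3,1,1,1,1]' --xyz '[[0,0,-50],[40,0,-90],[80,0,-90],[80,0,-90],[80,0,-90]]' --turn '[[0,0,0],[0,0,0],[0,0,0],[0,0,0],[0,0,0]]'

```text
t: 11.8
eef_pos: [0.4779, -0.0013, 0.344]
eef_rot: [[-1.0, 0.029, 0.002], [0.029, 1.0, -0.0], [-0.002, -0.0, -1.0]]
contact_force: [-0.5, 0.1, 1.4]
finger_gap: 0.35
finger_force: 0.0
```

```bash
python3 lid.py; python3 - <<'E'
from h import *
s=bot.state();print(s["t"],s["eef_pos"],s["eef_rot"],s["finger_gap"])
c=get_calibration("wrist");I,D=camera("wrist");cv2.imwrite("pics/w4.png",I)
E
```

```text
628
[[ 0.619 -0.053  0.139]
 [ 0.628 -0.012  0.175]
 [ 0.637  0.031  0.214]] [0.19595715 0.59310422]
11.85 [ 0.47873056 -0.00138017  0.34342528] [[-9.99582762e-01  2.88607820e-02  1.16532804e-03]
 [ 2.88607693e-02  9.99583441e-01 -2.77137462e-05]
 [-1.16564245e-03  5.93008075e-06 -9.99999321e-01]] 0.3028125481785558
```

View pics/w4.png

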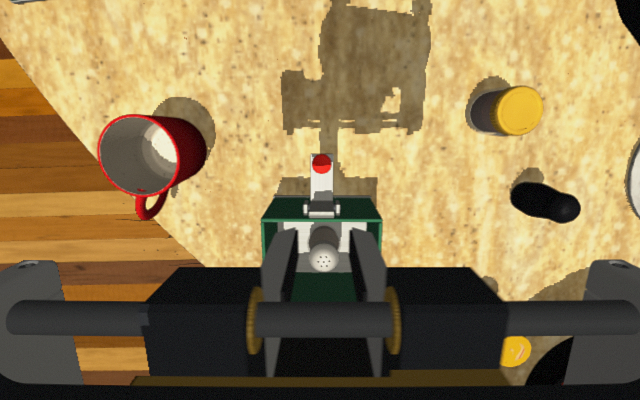

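The shaker stands upright in the caddy at (323,258) and the lid is still open. Now over the lid's top edge and behind it, fingers shut.

drive_tool --hand '[1,1,1,1,1]' --xyz '[[-30,-3,-25],[-75,-3,-35],[-120,-3,-35],[-165,-3,-35],[-191,-3,-35]]' --turn '[[0,0,0],[0,0,0],[0,0,0],[0,0,0],[0,0,0]]'

```text
t: 12.4
eef_pos: [0.6736, -0.0102, 0.3755]
eef_rot: [[-1.0, 0.029, -0.001], [0.029, 1.0, 0.0], [0.001, 0.0, -1.0]]
contact_force: [0.6, 0.3, 0.4]
finger_gap: 0.006
finger_force: 0.0
```

drive_tool --hand '[1,1,1,1]' --xyz '[[0,0,0],[0,0,40],[0,0,80],[0,0,97]]' --turn '[[0,0,0],[0,0,0],[0,0,0],[0,0,0]]'

```text
t: 12.8
eef_pos: [0.667, -0.0096, 0.2764]
eef_rot: [[-1.0, 0.029, -0.008], [0.029, 1.0, 0.001], [0.008, 0.001, -1.0]]
contact_force: [-0.6, -0.5, 0.8]
finger_gap: 0.004
finger_force: 0.0
```

drive_tool --hand '[1,1,1]' --xyz '[[6,0,0],[12,0,0],[16,0,0]]' --turn '[[0,0,0],[0,0,0],[0,0,0]]'

```text
t: 13.1
eef_pos: [0.6531, -0.0094, 0.2832]
eef_rot: [[-1.0, 0.029, 0.003], [0.029, 1.0, -0.0], [-0.003, -0.0, -1.0]]
contact_force: [0.1, -1.2, 0.5]
finger_gap: 0.003
finger_force: 0.0
```

drive_tool --hand '[1,1,1,1,1]' --xyz '[[8,0,1],[16,0,2],[24,0,3],[34,0,3],[44,0,4]]' --turn '[[0,0,0],[0,0,0],[0,0,0],[0,0,0],[0,0,0]]'

```text
t: 13.6
eef_pos: [0.6087, -0.0081, 0.2775]
eef_rot: [[-1.0, 0.029, 0.001], [0.029, 1.0, 0.0], [-0.001, 0.0, -1.0]]
contact_force: [1.8, -0.1, -0.7]
finger_gap: 0.005
finger_force: 0.9
```

drive_tool --hand '[1,1,1,1,1]' --xyz '[[10,0,1],[20,0,3.5],[30,0,7],[40,0,12],[40,0,12]]' --turn '[[0,0,0],[0,0,0],[0,0,0],[0,0,0],[0,0,0]]'

```text
t: 14.1
eef_pos: [0.5669, -0.0068, 0.2646]
eef_rot: [[-1.0, 0.029, -0.004], [0.029, 1.0, 0.0], [0.004, 0.0, -1.0]]
contact_force: [0.4, 0.2, 1.4]
finger_gap: 0.0
finger_force: 0.5
```

```bash
python3 lid.py; python3 - <<'E'
from h import *
s=bot.state();print(s["t"],s["eef_pos"],s["contact_force"])
I=cv2.imread('pics/s_last.png');cv2.imwrite('pics/s5c.png',cv2.resize(I[100:270,240:440],None,fx=3,fy=3))
E
```

```text
349
[[ 0.534 -0.047  0.153]
 [ 0.558 -0.014  0.186]
 [ 0.575  0.029  0.241]] [0.06586469 0.54245409]
14.15 [ 0.56783156 -0.00686022  0.2650246 ] [-0.3496171  -0.97911433  1.6486247 ]
```

View pics/s5c.png

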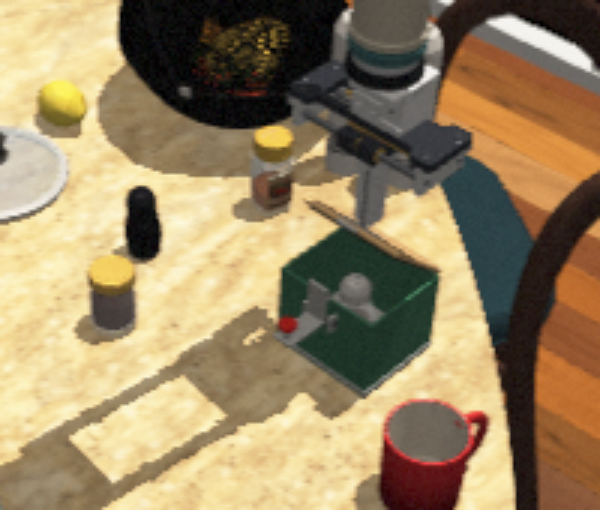

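The lid is half closed at about 45°, resting on the fingertip (370,215), and the shaker is upright at (355,290). I'll follow the arc down.

drive_tool --hand '[1,1,1,1,1]' --xyz '[[10,0,5],[21,0,12],[30,0,21],[38,0,31],[45,0,39]]' --turn '[[0,0,0],[0,0,0],[0,0,0],[0,0,0],[0,0,0]]'

```text
t: 14.65
eef_pos: [0.5238, -0.0056, 0.2259]
eef_rot: [[-1.0, 0.029, 0.0], [0.029, 1.0, 0.0], [-0.0, 0.0, -1.0]]
contact_force: [1.5, -0.1, 0.9]
finger_gap: 0.005
finger_force: 0.7
```

drive_tool --hand '[1,1,1]' --xyz '[[0,0,1],[0,0,2],[0,0,3]]' --turn '[[0,0,0],[0,0,0],[0,0,0]]'

```text
t: 14.95
eef_pos: [0.5243, -0.0056, 0.2234]
eef_rot: [[-1.0, 0.029, -0.001], [0.029, 1.0, 0.0], [0.001, 0.0, -1.0]]
contact_force: [-1.3, 0.7, 1.3]
finger_gap: 0.01
finger_force: 0.6
```

drive_tool --hand '[1,1,1]' --xyz '[[0,0,1],[0,0,2],[0,0,3]]' --turn '[[0,0,0],[0,0,0],[0,0,0]]'

```text
t: 15.25
eef_pos: [0.5244, -0.0057, 0.2207]
eef_rot: [[-1.0, 0.029, 0.0], [0.029, 1.0, -0.0], [-0.0, -0.0, -1.0]]
contact_force: [-2.4, 0.4, 7.5]
finger_gap: 0.002
finger_force: 3.6
```

drive_tool --hand '[1,1,1]' --xyz '[[0,0,1],[0,0,2],[0,0,2]]' --turn '[[0,0,0],[0,0,0],[0,0,0]]'

```text
t: 15.55
eef_pos: [0.5242, -0.0057, 0.2193]
eef_rot: [[-1.0, 0.029, 0.0], [0.029, 1.0, -0.0], [-0.0, -0.0, -1.0]]
contact_force: [-2.2, -0.3, 7.7]
finger_gap: 0.006
finger_force: 3.6
```

drive_tool --hand '[1,1,1]' --xyz '[[0,0,1],[0,0,2],[0,0,2]]' --turn '[[0,0,0],[0,0,0],[0,0,0]]'

```text
t: 15.85
eef_pos: [0.524, -0.0057, 0.2178]
eef_rot: [[-1.0, 0.029, -0.0], [0.029, 1.0, -0.0], [0.0, -0.0, -1.0]]
contact_force: [-3.6, 0.9, 9.4]
finger_gap: 0.006
finger_force: 4.9
```

drive_tool --hand '[1,1,1]' --xyz '[[0,0,1],[0,0,2],[0,0,2]]' --turn '[[0,0,0],[0,0,0],[0,0,0]]'

```text
t: 16.15
eef_pos: [0.5238, -0.0056, 0.2163]
eef_rot: [[-1.0, 0.029, -0.0], [0.029, 1.0, -0.0], [0.0, -0.0, -1.0]]
contact_force: [-5.6, 0.4, 13.4]
finger_gap: 0.006
finger_force: 6.7
```

drive_tool --hand '[1,1]' --xyz '[[0,0,1],[0,0,1]]' --turn '[[0,0,0],[0,0,0]]'

```text
t: 16.35
eef_pos: [0.5237, -0.0056, 0.2152]
eef_rot: [[-1.0, 0.029, -0.0], [0.029, 1.0, -0.0], [0.0, -0.0, -1.0]]
contact_force: [-4.7, -0.2, 13.8]
finger_gap: 0.004
finger_force: 6.4
```

drive_tool --hand '[1,1]' --xyz '[[0,0,1],[0,0,1]]' --turn '[[0,0,0],[0,0,0]]'

```text
t: 16.55
eef_pos: [0.5236, -0.0056, 0.2135]
eef_rot: [[-1.0, 0.029, -0.001], [0.029, 1.0, -0.0], [0.001, -0.0, -1.0]]
contact_force: [-4.0, -0.3, 8.3]
finger_gap: 0.006
finger_force: 4.5
```

drive_tool --hand '[1,1]' --xyz '[[0,0,1],[0,0,1]]' --turn '[[0,0,0],[0,0,0]]'

```text
t: 16.75
eef_pos: [0.5236, -0.0056, 0.2116]
eef_rot: [[-1.0, 0.029, -0.001], [0.029, 1.0, -0.0], [0.001, -0.0, -1.0]]
contact_force: [-2.2, -0.2, 0.9]
finger_gap: 0.007
finger_force: 1.0
```

drive_tool --hand '[1,1]' --xyz '[[0,0,1],[0,0,1]]' --turn '[[0,0,0],[0,0,0]]'

```text
t: 16.95
eef_pos: [0.5248, -0.0057, 0.2102]
eef_rot: [[-1.0, 0.029, 0.001], [0.029, 1.0, 0.0], [-0.001, 0.0, -1.0]]
contact_force: [-0.6, -0.1, 0.8]
finger_gap: 0.005
finger_force: 0.4
```

drive_tool --hand '[1,1]' --xyz '[[0,0,0.5],[0,0,1]]' --turn '[[0,0,0],[0,0,0]]'

```text
t: 17.15
eef_pos: [0.5248, -0.0057, 0.2094]
eef_rot: [[-1.0, 0.029, 0.001], [0.029, 1.0, 0.0], [-0.001, 0.0, -1.0]]
contact_force: [-0.4, -0.4, 4.4]
finger_gap: 0.004
finger_force: 2.3
```

drive_tool --hand '[1,1]' --xyz '[[0,0,0.4],[0,0,0.4]]' --turn '[[0,0,0],[0,0,0]]'

```text
t: 17.35
eef_pos: [0.5247, -0.0057, 0.2094]
eef_rot: [[-1.0, 0.029, 0.001], [0.029, 1.0, 0.0], [-0.001, 0.0, -1.0]]
contact_force: [-0.5, 0.8, 4.7]
finger_gap: 0.004
finger_force: 2.1
```

drive_tool --hand '[1,1,1,1,1]' --xyz '[[0,0,-5],[0,0,-25],[0,0,-65],[0,0,-110],[0,0,-150]]' --turn '[[0,0,0],[0,0,0],[0,0,0],[0,0,0],[0,0,0]]'

```text
t: 17.85
eef_pos: [0.5242, -0.0057, 0.3608]
eef_rot: [[-1.0, 0.029, 0.0], [0.029, 1.0, 0.0], [-0.0, 0.0, -1.0]]
contact_force: [0.0, -0.5, 0.5]
finger_gap: 0.006
finger_force: 0.0
```

drive_tool --hand '[1,1,1,1]' --xyz '[[45,0,0],[90,0,0],[90,0,0],[90,0,0]]' --turn '[[0,0,0],[0,0,0],[0,0,0],[0,0,0]]'

```text
t: 18.25
eef_pos: [0.4339, -0.003, 0.3594]
eef_rot: [[-1.0, 0.029, 0.002], [0.029, 1.0, -0.0], [-0.002, -0.0, -1.0]]
contact_force: [1.5, -0.1, -0.0]
finger_gap: 0.006
finger_force: 0.0
```

```bash
python3 lid.py; python3 - <<'E'
from h import *
s=bot.state();print(s["t"],s["eef_pos"],s["contact_force"])
I=cv2.imread('pics/s_last.png');cv2.imwrite('pics/s6c.png',cv2.resize(I[100:270,240:440],None,fx=3,fy=3))
c=get_calibration("scene");I,D=camera("scene");P=cloud(c,D)
for x0,x1 in((.51,.54),(.54,.57),(.57,.6)):
    m=(D>0)&(P[...,0]>x0)&(P[...,0]<x1)&(abs(P[...,1]+.007)<.05)&(P[...,2]>.08)&(P[...,2]<.2);print(x0,np.median(P[m][:,2]))
E
```

```text
0
18.3 [ 0.43481587 -0.00314584  0.35928779] [-0.11203737 -0.46418973 -0.26712019]
0.51 0.11119420339951192
0.54 0.11107776981899442
0.57 0.11100709172373957
```

View pics/s6c.png

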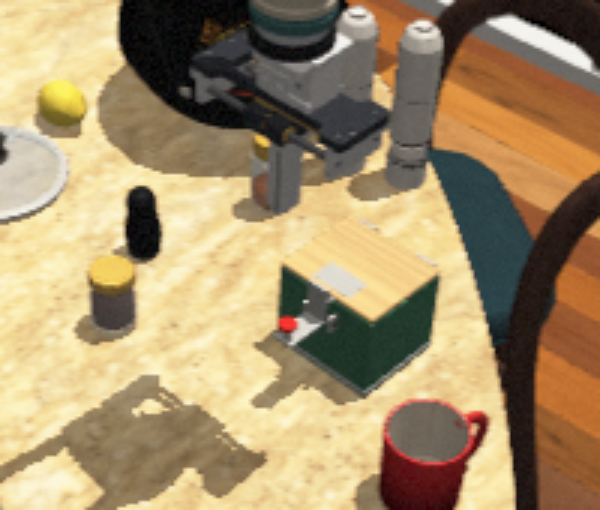

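The lid lies flat and shut at (360,270), with its surface at 111 mm along the whole depth. It is caught under the hook at (318,300), and the arm is clear.

```bash
python3 -c "
from cell import bot;print(bot.hand_in())"
```

```text
the job is handed in; nothing more can be done
None
```

The job is handed in: the caddy was opened by its button, the shaker stands upright inside, and the lid snapped shut and stayed shut, with button and lid forces under about 15 N; no verdict came back.

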